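# Clamp the drying plate with the lever bolt

### The job

The drying plate of painted glass ornaments lies loose under its clamp. Screw the lever bolt in clockwise until its foot is firmly snug on the plate (firm, but not forced), then fold its lever down flat so that the plate is clamped. Leave the plate in its place and do not disturb the paint pots and the scraper beside it.

Things in the scene. Friction and masses are not known exactly. Their poses are not given: they have to be found in the camera images.
- stand: Fixed wooden board with a green edge, 280 x 420 x 30 mm, lying on the bench; origin under it, z up. The bolt's vertical axis stands at x -78, y +20 mm of this frame. A dark steel bracket rises from the edge nearest the robot (x -134 to -108) and its arm, 46 mm wide, reaches over the plate's edge to x -52; the arm's top is 96 mm above the bench.
- plate: Loose perforated dark steel drying plate, 200 (x) x 240 (y) x 4 mm, about 0.8 kg, carrying rows of lilac glass ornaments about 20 mm high; it lies on the stand between low wooden rails. Origin: centre of its underside. It must stay where it is.
- bolt: Steel lever bolt standing upright in the bracket. Origin: on its axis, on the lever's pivot, about 125 to 135 mm above the bench. z up, x: the way the lever folds, y: along the pivot pin. Head 25 mm wide, 12 to 24 mm below the origin; fork 32 mm wide (y), up to 6 mm above it. Clockwise from above drives it down 16 mm a turn. It starts 0.6 to 3.9 rad short of touching the plate. See lever_tip too.
- lever_tip (a point): Top end of the lever, 66 mm from the pivot. The lever's grip is a flat aluminium blade, 10 mm thick (bolt x), 20 mm wide (y), 12 to 66 mm from the pivot, on a rubber bush that yields 0.5 rad per N m in twist. Turning takes under 0.08 N m while free; once the foot touches, this grows by 0.3 to 0.5 N m per rad: 0.25 to 0.35 N m is firmly snug, 0.45 is forced. The foot is a worn rubber pad, 91 to 98 mm below the pivot.
- lever (a joint): Angle of the lever in rad: 0 upright along the bolt's axis, growing as it folds towards the bolt's x; 1.55 is its stop, folded flat and level. It is stiff (0.25 N m, about 5 N near its end) and stays where it is left; folding it pushes the foot another 0.5 mm down.
- pot_small: Loose lidded amber glass paint pot with a white lid, 42 mm across, 40 mm high, on the board; origin at the centre of its underside. A bystander.
- pot_large: Loose lidded amber glass paint pot with a black lid, 52 mm across, 46 mm high, on the board; origin at the centre of its underside. A bystander.
- scraper: Loose scraper with a wooden handle and steel blade, 130 x 22 x 10 mm, lying on the board along its own x; origin under its middle. A bystander.

How it is judged:
By the outcome, as a careful person would: the job done as asked, in the order asked, and still so for the second after the job is handed in, with the robot touching nothing.
It also fails if it takes over 72 s, if anything falls off the work surface, if the arm or the gripper's body presses on something with over 40 N, if the wrist force passes 120 N, or if a joint passes its speed limit or range.

### The arm

A 6-joint arm with a two-finger parallel gripper is mounted at the origin on the work surface. World frame = base frame: x ahead of the robot, y to its left, z up, the work surface at z = 0. Lengths are in mm, angles in rad, forces in N, time in s.
With the tool pointing down it reaches from about 350 to 975 mm from the base axis. Payload 7.1 kg.
Tool frame: the origin (TCP) lies at the very end of the fingers, on their centre line; the grasp point (between the pads) lies 19 mm behind it; z points along the fingers, y is the line along which they close (so a half turn about z gives the same grasp; the last joint's range is limited). The gripper opens to 88 mm and grips with 3 to 60 N. Pads are 20 mm wide; open, the fingers measure 115 mm over their backs; the gripper's body (75 mm by 178 mm) begins 61 mm behind the grasp point.
Start: joints at [1.106, 0.423, 1.63, -0, 1.089, -0.019], TCP at [269.455, 563.914, 195.675] pointing down, gripper open.
Joint ranges: [-3, 3], [-0.9, 2.11], [0.09, 2.58], [-1.31, 4.45], [0.11, 2.69], [-2.54, 2.54]. Speed limits (rad/s): [2.39, 2.39, 3.01, 3.14, 3.14, 3.14].

### API

Orientations are given as a rotation vector (axis times angle).
In Python, from workcell import get_obs, get_image, job, models gives the robot as it stands.
- The arm moves only by the tool jog_arm, never from a script. Its argument "increments" is one flat list of numbers, 7 for each row, row after row: the turn, a rotation vector about the tool's x, y, z in degrees, then the shift along the tool's x, y, z in mm, then the opening in per cent of the stroke, from 0 (shut) to 100 (fully open). A call has 1 to 12 rows; each row shifts and turns the commanded pose from where the row before left it, along the tool's axes as they then stand; what a row does not reach is not made up. A row lasts 1/8 s, in which the tool goes at most 62.5 mm and 10.7 degrees, less where a joint would pass 70% of its speed; a pose out of reach is approached as far as the arm can. A call is refused whole if a number of a shift passes 62.5 or a number of a turn 10.7, either way. A call with a gripper value outside its range is refused whole. The fingers move at their own pace and stop on an object; the grip force is fixed at half the most. Time passes only in rows, so rows that do not move let the fingers close. It gives the time, the measured TCP pose, the force, the opening and the grip force at its end, in the units of the state.
- get_obs(): the state, without advancing time (a new reading comes with each control period).
- get_image(name): name is "scene" or "top" or "wrist"; returns a dict with "pixels" (480x640x3 uint8, blue, green, red), "depth" (480x640 float32, mm along the optical axis (not along the pixel's ray), 0 where there is no reading), "fx", "fy", "cx", "cy" (pixels), "k1" (the pictures are not rectified: a ray, as slopes to the right and down, at radius r is drawn at 1 + k1 r^2 times it, then the intrinsics apply), "cam_to_world" (4x4, takes a point from camera to world coordinates); the wrist camera has in their place "tool_from_camera" (4x4, takes a point from camera to tool coordinates, whose origin is the TCP and whose axes are the flange's). Camera axes: x right, y up, looking along -z (the intrinsics and any distortion apply to the point x, -y, -z); pixel columns grow to the right and rows downward; lengths in mm; the calibration is good to about 2 mm. A picture is of the moment at which its call begins: read the wrist's pose just before it.
- job.close_job(): hands the job in; it is judged then, once.
Trained networks look in the newest picture that a camera, given by its name, has taken for a name from the list of things; names that differ only in an ending like _2 or _b are one class to them, and where a whole thing is asked for, a point or a joint stands for the part that bears it (a point fixed in the world has none). Each returns a list of dicts, best first, with "p" (0 to 1); they miss things now and then, are a little off and sometimes report something else, mostly with a low value. They report only what shows in the picture. A call takes as long as a camera call.
- models.look_for(target, camera): "centre" ([x, y, z] in mm, in world coordinates, good to about 4 mm: the middle of the surface that is visible of it).
- models.regions_of(target, camera): "region" (480x640 bool, what is visible of it).
The state is a dict: "t": time; "qpos": joint angles; "qvel": joint speeds; "joint_torque": joint torques, N m; "ee_pos": TCP position; "orientation": TCP orientation; "ft_force": force on the tool from outside, world axes, zero at the start; "moment": the same for the moment, N m; "width": finger opening in mm; "grasp_force": force on a finger pad.
Only numpy, scipy, OpenCV 4.12 (cv2) and the standard library are available. Lean on these libraries where they do the work, as an engineer would, in place of code of your own. Each camera call takes 0.05 s, during which the arm holds its last target. There are 200 camera calls.

## Working session

There is one attempt and no reset: what is moved stays moved. The work goes in short steps, Python scripts to look and compute and a tool call to move; the robot and the scene stay as the last step left them, time stands still between calls to the robot, and variables do not carry over. Pictures are saved under pics/ and viewed, at most 10 in all, crops included, and the job is handed in when it is done.

Besides the shell and the picture viewer there is one more tool, called after ">>>" by a JSON object that holds its "method" and its "body", one argument or row to a line. jog_arm: Moves the arm, as the interface text tells. Its arguments: {"type":"object","properties":{"increments":{"type":"array"}},"required":["increments"]}

```bash
mkdir -p pics; cat > h.py <<'E'
import numpy as np, cv2
from workcell import get_obs, get_image, job, models
from scipy.spatial.transform import Rotation as R
def cloud(im,T=None):
    d=im["depth"];v,u=np.mgrid[0:480,0:640].astype(float)
    K=np.array([[im["fx"],0,im["cx"]],[0,im["fy"],im["cy"]],[0,0,1.]])
    p=cv2.undistortPoints(np.stack([u,v],-1).reshape(-1,1,2),K,np.array([im["k1"],0,0,0.])).reshape(480,640,2)
    P=np.stack([p[...,0]*d,-p[...,1]*d,-d,np.ones_like(d)],-1)
    if T is None: T=np.array(im["cam_to_world"])
    W=P@T.T
    W[d==0]=np.nan
    return W[...,:3]
E
python3 - <<'E'
from h import *
o=get_obs();print(o)
for c in["scene","top"]:
    im=get_image(c);cv2.imwrite(f"pics/{c}0.png",im["pixels"]);np.save(f"/tmp/{c}.npy",cloud(im))
    print(c,np.round(np.array(im["cam_to_world"]),2).tolist())
    for t in["bolt","lever_tip","lever","stand","plate","pot_small","pot_large","scraper"]:
        print(t,[(np.round(r["centre"],1).tolist(),round(r["p"],2)) for r in models.look_for(t,c)[:2]])
E
```

```text
{'t': 0.0, 'qpos': array([ 1.10596714e+00,  4.23819701e-01,  1.63069334e+00,  4.08905827e-06,
        1.08858436e+00, -1.89742582e-02]), 'qvel': array([ 7.63253944e-04, -3.82513163e-04, -8.02295066e-04,  2.47823094e-04,
       -2.45135275e-03, -9.87936648e-05]), 'joint_torque': array([-5.35889121e-04, -5.44632018e+01, -2.73661977e+01,  6.43259170e-02,
        2.28387793e-02, -1.39372974e-04]), 'ee_pos': array([269.21256913, 563.38762552, 194.91360945]), 'orientation': array([-6.94483113e-01, -3.06349564e+00,  2.29321207e-03]), 'ft_force': array([-0.71204324,  0.0774263 ,  0.19924188]), 'moment': array([-0.01618803,  0.03149529, -0.05454836]), 'grasp_force': 0.0, 'width': 87.84801609420856}
scene [[-0.06, -0.58, 0.81, 1161.26], [1.0, -0.05, 0.04, -12.8], [0.02, 0.81, 0.58, 524.92], [0.0, 0.0, 0.0, 1.0]]
bolt [([568.0, 25.3, 140.4], 0.63), ([720.0, -20.9, 28.9], 0.43)]
lever_tip [([568.2, 21.3, 176.2], 0.71), ([719.9, -19.3, 26.4], 0.64)]
lever [([568.3, 23.7, 166.4], 0.96)]
stand [([716.4, -18.4, 27.3], 0.73), ([770.0, -125.8, 32.9], 0.16)]
plate [([650.4, 57.7, 35.6], 0.74)]
pot_small [([730.1, -90.0, 66.3], 0.61)]
pot_large [([811.0, -43.8, 72.4], 0.88), ([772.0, -124.9, 31.1], 0.26)]
scraper [([771.0, -126.6, 32.1], 0.9)]
top [[-0.01, 1.0, -0.05, 600.27], [-1.0, -0.01, -0.0, -49.25], [-0.0, 0.05, 1.0, 962.48], [0.0, 0.0, 0.0, 1.0]]
bolt [([565.2, 17.8, 138.2], 0.82)]
lever_tip []
lever [([560.4, 19.9, 196.5], 0.57)]
stand [([663.7, -37.9, 28.0], 0.91), ([633.4, 65.8, 33.9], 0.75)]
plate [([630.5, 67.2, 33.7], 0.58)]
pot_small [([711.8, -89.8, 66.3], 0.88)]
pot_large [([792.5, -42.6, 76.9], 0.81)]
scraper [([760.6, -132.9, 29.1], 0.91)]
```

View pics/scene0.png

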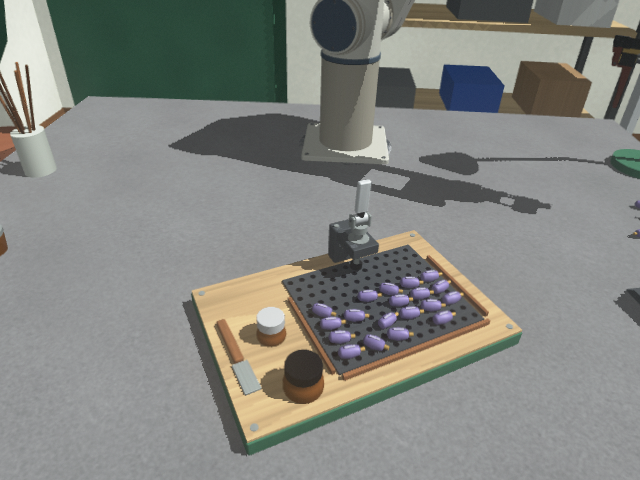

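View pics/top0.png

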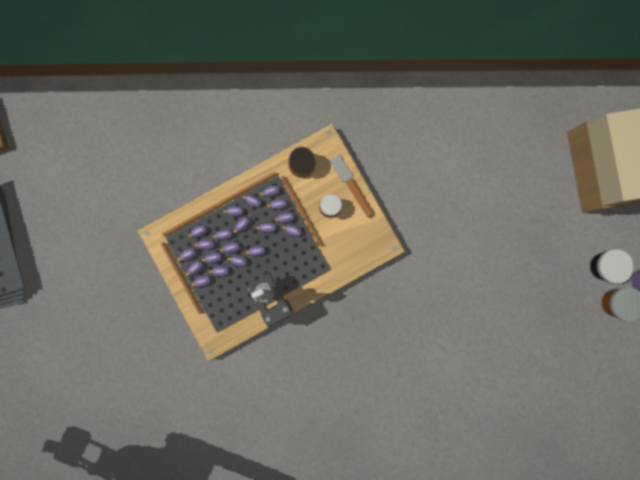

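```bash
python3 - <<'E'
from h import *
for c in["scene","top"]:
    W=np.load(f"/tmp/{c}.npy");f=W.reshape(-1,3)
    m=(abs(f[:,0]-565)<60)&(abs(f[:,1]-22)<60)&(f[:,2]>105)
    q=f[m]
    for a in range(105,210,8):
        s=q[(q[:,2]>=a)&(q[:,2]<a+8)]
        if len(s)>3: print(c,a,len(s),np.round(np.percentile(s,[3,50,97],axis=0)[:,:2].ravel(),1))
    m=(abs(f[:,0]-565)<25)&(abs(f[:,1]-22)<30)&(f[:,2]>185)
    q=f[m][:,:2]
    if len(q)>5: 
        print("top blob",len(q),q.mean(0),f[m][:,2].max(),cv2.minAreaRect(q.astype(np.float32)))
E
```

```text
scene 105 25 [565.7  12.9 572.3  21.8 576.   32.7]
scene 113 71 [561.   10.7 572.9  23.8 575.6  33.4]
scene 121 115 [557.9   6.6 567.   22.3 575.4  38.2]
scene 129 88 [562.5   6.3 569.1  22.1 576.1  38.3]
scene 137 115 [555.4   7.4 566.6  22.3 575.5  37.7]
scene 145 49 [562.5  14.2 568.3  23.1 571.2  32.2]
scene 153 57 [563.8  13.8 568.6  22.5 572.6  32.2]
scene 161 68 [564.5  13.2 568.7  22.7 572.   32.3]
scene 169 58 [563.9  14.1 569.5  22.2 572.9  32.2]
scene 177 61 [564.7  13.7 569.   23.6 572.9  32.7]
scene 185 67 [564.8  14.5 569.7  23.1 573.7  33.2]
scene 193 87 [562.6  14.1 568.9  23.8 573.2  32.5]
top blob 154 [568.98675902  23.39178035] 200.81155032351626 ((567.3048095703125, 23.76531219482422), (10.824383735656738, 19.78045654296875), 23.858440399169922)
top 113 10 [550.4  15.5 570.6  25.5 573.8  34.1]
top 121 37 [550.9  10.7 557.2  21.1 574.   30.8]
top 129 21 [551.8   7.7 562.8  14.9 574.9  36. ]
top 137 62 [551.8   8.1 563.1  14.6 573.1  34.6]
top 145 5 [558.7  15.4 560.3  18.8 567.6  21.8]
top 161 7 [558.3  14.2 562.7  15.7 568.5  24.8]
top 177 7 [557.6  14.8 562.   19.  568.8  27.9]
top 185 4 [565.6  15.2 567.7  15.2 571.1  16.9]
top 193 76 [558.6  16.2 564.4  25.1 571.4  32.9]
top 201 7 [564.8  20.3 566.1  25.  571.4  32.2]
top blob 87 [565.34546091  24.4358082 ] 202.70866324379494 ((565.3433837890625, 24.70682144165039), (9.51909351348877, 19.639301300048828), 25.988983154296875)
```

The scene picture shows the upright lever at about (363,195) with its fork at (358,222). In the top picture the lever is at (262,293), with the board yawed about 28° and the pots at (302,162) and (331,205). The blade is at about (566,24), its top is at z ≈ 201, and its thickness runs along about 25°.

>>> {"method": "jog_arm", "body": {
  "increments": [0, 0, 0, -41.7, -29.8, -7, 100, 0, 0, 0, -41.7, -29.8, -7, 100, 0, 0, 0, -41.7, -29.8, -7, 100, 0, 0, 0, -41.7, -29.8, -7, 100, 0, 0, 0, -41.7, -29.8, -7, 100, 0, 0, 0, -41.7, -29.8, -7, 100, 0, 0, 0, -41.7, -29.8, -7, 100, 0, 0, 0, -41.7, -29.8, -7, 100, 0, 0, 0, -41.7, -29.8, -7, 100, 0, 0, 0, -41.7, -29.8, -7, 100, 0, 0, 0, -41.7, -29.8, -7, 100, 0, 0, 0, -41.7, -29.8, -7, 100]
}}

```text
t: 2.4
ee_pos: [567.4, 23.9, 280.1]
orientation: [0.695, 3.063, 0.0]
ft_force: [0.8, 0.7, 0.2]
width: 87.8
grasp_force: 0.0
```

>>> {"method": "jog_arm", "body": {
  "increments": [0, 0, 9.9, 0, 0, 0, 100, 0, 0, 9.9, 0, 0, 0, 100, 0, 0, 9.9, 0, 0, 0, 100, 0, 0, 9.9, 0, 0, 0, 100, 0, 0, 0, 0, 0, 0, 100]
}}

```text
t: 3.02
ee_pos: [566.7, 25.5, 279.7]
orientation: [1.689, 2.649, 0.0]
ft_force: [0.0, -0.3, 0.4]
width: 88.1
grasp_force: 0.0
```

```bash
cat >> h.py <<'E'
def pose():
    o=get_obs();T=np.eye(4);T[:3,:3]=R.from_rotvec(o["orientation"]).as_matrix();T[:3,3]=o["ee_pos"];return o,T
def wcloud():
    o,T=pose();im=get_image("wrist");return o,T,im,cloud(im,T@np.array(im["tool_from_camera"]))
def st():
    o,T=pose();print("t",round(o["t"],2),"pos",np.round(o["ee_pos"],1),"yaw_y",round(np.degrees(np.arctan2(T[1,1],T[0,1])),1),"q6",round(o["qpos"][5],3),"F",np.round(o["ft_force"],2),"M",np.round(o["moment"],3),"w",round(o["width"],1),round(o["grasp_force"],1))
E
python3 - <<'E'
from h import *
st();o,T,im,W=wcloud();cv2.imwrite("pics/w1.png",im["pixels"]);np.save("/tmp/w1.npy",W)
print(np.round(im["tool_from_camera"],2).tolist())
f=W.reshape(-1,3);m=(np.hypot(f[:,0]-566,f[:,1]-24)<35)
for a in range(100,216,8):
    s=f[m&(f[:,2]>=a)&(f[:,2]<a+8)]
    if len(s)>3: print(a,len(s),np.round(np.percentile(s,[3,50,97],axis=0)[:,:2].ravel(),1),cv2.minAreaRect(s[:,:2].astype(np.float32)))
E
```

```text
t 3.02 pos [566.7  25.5 279.7] yaw_y 24.9 q6 -0.411 F [ 0.03 -0.34  0.4 ] M [-0.038  0.065 -0.001] w 88.1 0.0
[[0.0, 0.95, 0.3, 81.53], [1.0, -0.0, -0.0, -0.52], [0.0, 0.3, -0.95, -189.47], [0.0, 0.0, 0.0, 1.0]]
100 8 [549.   10.3 554.2  32.2 571.8  34.6] ((558.0786743164062, 24.894821166992188), (28.03567886352539, 19.543062210083008), 39.003868103027344)
108 6 [549.4  21.9 557.7  29.1 568.1  33.2] ((558.0242309570312, 28.50448989868164), (21.82639503479004, 3.4185853004455566), 29.937713623046875)
116 104 [549.8  12.  565.6  22.8 572.8  33. ] ((559.85498046875, 25.07486915588379), (23.6425838470459, 24.413814544677734), 24.76948356628418)
124 24 [548.7  17.1 555.6  36.1 565.1  39.1] ((561.700927734375, 23.891878128051758), (17.174453735351562, 29.05878448486328), 24.627731323242188)
132 170 [549.7   8.  556.9  31.  567.8  38.5] ((561.12548828125, 22.8067569732666), (14.870675086975098, 32.32520294189453), 24.882814407348633)
140 79 [550.3   7.4 557.4  30.8 563.3  37.1] ((561.920654296875, 22.37177848815918), (14.37961196899414, 30.01313591003418), 26.545825958251953)
148 22 [554.8 
[... 303 characters left out ...]
31.6 562.9  32.9] ((558.9524536132812, 30.25102996826172), (10.01612377166748, 3.3625361919403076), 33.4361457824707)
172 22 [555.8  28.8 558.7  31.8 563.   32.8] ((559.374267578125, 31.334651947021484), (8.71963119506836, 1.9199422597885132), 24.308576583862305)
180 30 [556.1  28.5 559.5  32.  563.5  33.3] ((559.9630126953125, 31.33148193359375), (9.40995979309082, 2.604224681854248), 22.45066261291504)
188 30 [556.5  16.7 559.6  31.8 564.5  33.3] ((559.8821411132812, 25.306453704833984), (17.182735443115234, 8.63653564453125), 77.1264419555664)
196 286 [557.7  15.6 563.9  24.5 570.2  32.7] ((563.9346313476562, 24.007949829101562), (9.812443733215332, 19.11042022705078), 25.151819229125977)
```

View pics/w1.png

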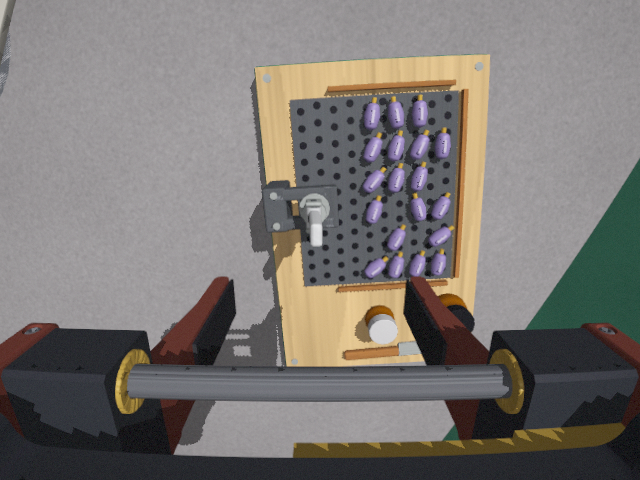

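The wrist picture shows the blade at (316,225), midway between the fingers, with the head at (315,205). I'll descend and close on it in stages.

>>> {"method": "jog_arm", "body": {
  "increments": [0, 0, 0, -0.7, -1.9, 30, 100, 0, 0, 0, 0, 0, 30, 100, 0, 0, 0, 0, 0, 30, 60, 0, 0, 0, 0, 0, 30, 30, 0, 0, 0, 0, 0, 0, 16, 0, 0, 0, 0, 0, 0, 16, 0, 0, 0, 0, 0, 0, 16, 0, 0, 0, 0, 0, 0, 16]
}}

```text
t: 4.08
ee_pos: [566.0, 24.1, 160.8]
orientation: [1.69, 2.647, 0.002]
ft_force: [-1.2, -0.5, -0.9]
width: 31.3
grasp_force: 0.0
```

```bash
cat >> h.py <<'E'
def avg(n=6):
    L=[]
    for i in range(n):
        get_image("top");o=get_obs();L.append(np.r_[o["ft_force"],o["moment"]])
    L=np.array(L);print("avgF",np.round(L.mean(0)[:3],2),"avgM",np.round(L.mean(0)[3:],3),"sd",np.round(L.std(0),3))
E
python3 -c "
from h import *
st();avg()
o,T,im,W=wcloud();cv2.imwrite('pics/w2.png',im['pixels'][150:390,160:480].repeat(2,0).repeat(2,1))"
```

```text
t 4.08 pos [566.   24.1 160.8] yaw_y 24.9 q6 -0.413 F [-1.2  -0.46 -0.87] M [0.002 0.017 0.021] w 31.3 0.0
avgF [-0.24  0.16  0.24] avgM [-0.017 -0.001 -0.011] sd [0.464 0.549 0.327 0.014 0.034 0.036]
```

View pics/w2.png

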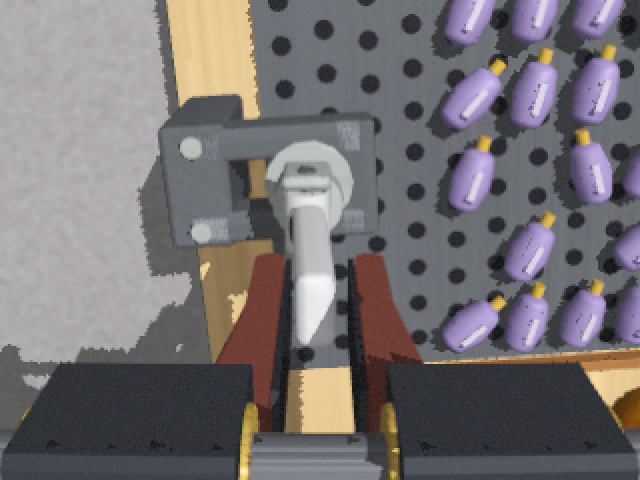

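The blade sits centred between the fingers, at columns 300 to 333 of 283 to 352. Closing.

>>> {"method": "jog_arm", "body": {
  "increments": [0, 0, 0, 0, 0, 0, 14, 0, 0, 0, 0, 0, 0, 10, 0, 0, 0, 0, 0, 0, 0, 0, 0, 0, 0, 0, 0, 0, 0, 0, 0, 0, 0, 0, 0, 0, 0, 0, 0, 0, 0, 0]
}}

```text
t: 5.18
ee_pos: [564.6, 23.8, 159.6]
orientation: [-1.691, -2.647, 0.002]
ft_force: [-5.6, -2.6, 3.6]
width: 10.3
grasp_force: 30.0
```

```bash
python3 -c "
from h import *
st();avg()"
```

```text
t 5.17 pos [564.6  23.8 159.6] yaw_y 24.9 q6 -0.412 F [-5.64 -2.55  3.59] M [-0.564  1.098  0.07 ] w 10.3 30.0
avgF [-5.27 -2.51  4.25] avgM [-0.591  1.1    0.016] sd [0.263 0.245 0.316 0.025 0.031 0.033]
```

>>> {"method": "jog_arm", "body": {
  "increments": [0, 0, 0, 0, -1.2, 0, 0, 0, 0, 0, 0, 0, 0, 0]
}}

```text
t: 5.72
ee_pos: [564.3, 23.6, 159.7]
orientation: [1.691, 2.647, 0.0]
ft_force: [-2.3, -0.5, 1.3]
width: 10.0
grasp_force: 29.9
```

```bash
python3 -c "
from h import *
st();avg(4)"
```

```text
t 5.72 pos [564.3  23.6 159.7] yaw_y 24.9 q6 -0.413 F [-2.27 -0.5   1.31] M [-0.277  0.622  0.035] w 10.0 29.9
avgF [-2.33 -1.2   1.87] avgM [-0.288  0.608  0.012] sd [0.359 0.558 0.496 0.03  0.019 0.025]
```

>>> {"method": "jog_arm", "body": {
  "increments": [0, 0, 0, 0, -0.8, 0, 0, 0, 0, 5, 0, 0, 0.22, 0, 0, 0, 5, 0, 0, 0.22, 0, 0, 0, 5, 0, 0, 0.22, 0, 0, 0, 5, 0, 0, 0.22, 0, 0, 0, 0, 0, 0, 0, 0]
}}

```text
t: 6.68
ee_pos: [564.0, 22.9, 158.8]
orientation: [2.124, 2.314, 0.001]
ft_force: [0.5, -2.9, 1.1]
width: 10.0
grasp_force: 29.8
```

```bash
python3 -c "
from h import *
st();avg(4)"
```

```text
t 6.67 pos [564.   22.9 158.8] yaw_y 4.9 q6 -0.065 F [ 0.49 -2.91  1.07] M [-0.64   0.205  0.04 ] w 10.0 29.8
avgF [ 0.77 -3.04  0.03] avgM [-0.669  0.107  0.035] sd [0.388 0.295 0.622 0.019 0.01  0.022]
```

>>> {"method": "jog_arm", "body": {
  "increments": [0, 0, 0, -0.8, 0.2, 0, 0, 0, 0, 7, 0, 0, 0.31, 0, 0, 0, 7, 0, 0, 0.31, 0, 0, 0, 7, 0, 0, 0.31, 0, 0, 0, 7, 0, 0, 0.31, 0, 0, 0, 0, 0, 0, 0, 0]
}}

```text
t: 7.62
ee_pos: [563.6, 22.0, 157.6]
orientation: [2.62, 1.733, -0.001]
ft_force: [-1.0, -4.6, 1.3]
width: 10.0
grasp_force: 29.8
```

```bash
python3 -c "
from h import *
st();avg(4)"
```

```text
t 7.62 pos [563.6  22.  157.6] yaw_y -23.1 q6 0.421 F [-0.96 -4.61  1.29] M [-1.004  0.466  0.053] w 10.0 29.8
avgF [-0.32 -5.02  1.89] avgM [-1.013  0.435  0.041] sd [0.376 0.591 0.452 0.033 0.023 0.034]
```

>>> {"method": "jog_arm", "body": {
  "increments": [0, 0, 0, -1.6, 0.4, 0, 0, 0, 0, 7, -0.3, 0, 0.31, 0, 0, 0, 7, -0.3, 0, 0.31, 0, 0, 0, 7, -0.3, 0, 0.31, 0, 0, 0, 7, -0.3, 0, 0.31, 0, 0, 0, 0, 0, 0, 0, 0]
}}

```text
t: 8.57
ee_pos: [562.6, 20.5, 156.3]
orientation: [-2.96, -1.048, 0.0]
ft_force: [-1.3, 1.2, 2.0]
width: 10.0
grasp_force: 29.9
```

```bash
python3 -c "
from h import *
st();avg(4)"
```

```text
t 8.57 pos [562.6  20.5 156.3] yaw_y -51.0 q6 0.904 F [-1.26  1.19  2.04] M [ 0.31   0.564 -0.017] w 10.0 29.9
avgF [-1.99  1.95  1.49] avgM [0.485 0.62  0.028] sd [0.312 0.855 0.556 0.059 0.047 0.022]
```

>>> {"method": "jog_arm", "body": {
  "increments": [0, 0, 0, 0, -0.8, 0, 0, 0, 0, 8, -0.35, 0, 0.36, 0, 0, 0, 8, -0.35, 0, 0.36, 0, 0, 0, 8, -0.35, 0, 0.36, 0, 0, 0, 8, -0.35, 0, 0.36, 0, 0, 0, 8, -0.35, 0, 0.36, 0, 0, 0, 0, 0, 0, 0, 0]
}}

```text
t: 9.65
ee_pos: [560.8, 20.1, 154.6]
orientation: [-3.141, 0.029, -0.0]
ft_force: [-1.6, 3.6, 3.5]
width: 10.1
grasp_force: 29.9
```

```bash
python3 -c "
from h import *
st();avg(4)"
```

```text
t 9.65 pos [560.8  20.1 154.6] yaw_y -91.0 q6 1.603 F [-1.59  3.56  3.47] M [0.791 0.518 0.111] w 10.1 29.9
avgF [-2.24  3.69  3.82] avgM [0.939 0.582 0.097] sd [0.876 0.742 0.114 0.071 0.03  0.015]
```

>>> {"method": "jog_arm", "body": {
  "increments": [0, 0, 0, -0.7, -1.0, -0.5, 0, 0, 0, 6, -0.25, 0, 0.2, 0, 0, 0, 6, -0.25, 0, 0.2, 0, 0, 0, 0, 0, 0, 0, 0]
}}

```text
t: 10.35
ee_pos: [560.0, 20.6, 154.4]
orientation: [3.121, -0.357, 0.001]
ft_force: [1.5, 1.8, -2.1]
width: 9.8
grasp_force: 29.9
```

```bash
python3 -c "
from h import *
st();avg(5)"
```

```text
t 10.35 pos [560.   20.6 154.4] yaw_y -103.0 q6 1.815 F [ 1.55  1.78 -2.12] M [ 0.506 -0.079  0.163] w 9.8 29.9
avgF [ 1.42  1.24 -2.46] avgM [ 0.438 -0.136  0.179] sd [0.404 0.393 0.558 0.03  0.022 0.025]
```

>>> {"method": "jog_arm", "body": {
  "increments": [0, 0, 0, 0.4, 0, 0.2, 0, 0, 0, 6, -0.2, 0, 0.25, 0, 0, 0, 6, -0.2, 0, 0.25, 0, 0, 0, 0, 0, 0, 0, 0]
}}

```text
t: 11.1
ee_pos: [559.7, 20.9, 154.1]
orientation: [-3.067, 0.682, -0.0]
ft_force: [0.5, 1.3, -0.4]
width: 9.9
grasp_force: 29.9
```

```bash
python3 -c "
from h import *
st();avg(8)"
```

```text
t 11.1 pos [559.7  20.9 154.1] yaw_y -115.1 q6 2.024 F [ 0.55  1.26 -0.41] M [0.498 0.066 0.256] w 9.9 29.9
avgF [0.32 1.27 0.5 ] avgM [0.489 0.122 0.248] sd [0.792 0.628 0.549 0.029 0.03  0.04 ]
```

>>> {"method": "jog_arm", "body": {
  "increments": [0, 0, 4, -0.1, 0, 0.15, 0, 0, 0, 4, -0.1, 0, 0.15, 0, 0, 0, 0, 0, 0, 0, 0]
}}

```text
t: 11.88
ee_pos: [559.5, 21.0, 153.8]
orientation: [-3.011, 0.894, -0.0]
ft_force: [-0.1, 0.9, 2.7]
width: 10.0
grasp_force: 29.9
```

```bash
python3 -c "
from h import *
st();avg(14)"
```

```text
t 11.88 pos [559.5  21.  153.8] yaw_y -123.1 q6 2.164 F [-0.1   0.89  2.7 ] M [0.557 0.179 0.325] w 10.0 29.9
avgF [-0.72  1.94  3.57] avgM [0.628 0.26  0.292] sd [0.527 0.426 0.817 0.033 0.037 0.029]
```

Torque is 0.292 N m, which is firmly snug. I'll release, rise and check the lever's lean and pose.

>>> {"method": "jog_arm", "body": {
  "increments": [0, 0, 0, 0, 0, 0, 15, 0, 0, 0, 0, 0, 0, 30, 0, 0, 0, 0, 0, 0, 100, 0, 0, 0, 0, 0, 0, 100, 0, 0, 0, 0, 0, 0, 100, 0, 0, 0, 0, 0, -40, 100, 0, 0, 0, 0, 0, -40, 100, 0, 0, 0, 0, 0, 0, 100]
}}

```text
t: 13.58
ee_pos: [561.6, 21.0, 236.9]
orientation: [-3.009, 0.895, -0.01]
ft_force: [0.7, -0.2, -0.2]
width: 79.7
grasp_force: 0.0
```

```bash
python3 - <<'E'
from h import *
st();o,T,im,W=wcloud();cv2.imwrite("pics/w3.png",im["pixels"][120:360,160:480].repeat(2,0).repeat(2,1))
S=cloud(get_image("scene"))
for n,C in(("wrist",W),("scene",S)):
  f=C.reshape(-1,3);m=(np.hypot(f[:,0]-561.5,f[:,1]-22)<30)
  for a in range(108,216,8):
    s=f[m&(f[:,2]>=a)&(f[:,2]<a+8)]
    if len(s)>8: print(n,a,len(s),np.round(np.percentile(s,[3,50,97],axis=0)[:,:2].ravel(),1),np.round(cv2.minAreaRect(s[:,:2].astype(np.float32))[0],1),np.round(cv2.minAreaRect(s[:,:2].astype(np.float32))[1]),round(cv2.minAreaRect(s[:,:2].astype(np.float32))[2]))
E
```

```text
t 13.57 pos [561.6  21.  236.9] yaw_y -123.1 q6 2.165 F [ 0.7  -0.24 -0.17] M [ 0.005  0.192 -0.013] w 79.7 0.0
wrist 108 64 [550.9  10.1 560.8  13.9 570.2  33. ] [561.5  21.4] [25. 21.] 49
wrist 116 111 [550.7  10.1 562.6  16.  577.5  33.5] [563.6  19.9] [24. 27.] 50
wrist 124 109 [547.3   9.6 569.1  17.5 577.5  31.7] [562.5  21.4] [16. 30.] 67
wrist 132 201 [546.3  10.3 570.3  18.1 576.8  32.5] [561.5  21.6] [15. 33.] 66
wrist 140 24 [558.8  14.  568.9  17.4 570.3  26.8] [565.1  19.9] [12. 10.] 70
wrist 148 27 [566.8  13.9 569.5  18.  570.3  22.3] [568.6  17.6] [9. 2.] 69
wrist 156 35 [565.1  13.4 569.   16.4 570.1  22.4] [568.2  17.4] [10.  3.] 67
wrist 164 33 [565.5  13.  569.   15.7 570.   20.4] [568.1  16.1] [9. 2.] 53
wrist 172 36 [565.2  12.6 569.1  16.4 570.   20.7] [568.1  16.2] [9. 2.] 64
wrist 180 44 [565.   12.3 568.7  15.7 569.8  21.2] [567.7  16.2] [10.  3.] 67
wrist 188 363 [551.5  12.8 560.8  18.6 569.1  24.8] [559.8  19.1] [10. 20.] 69
scene 108 68 [555.2  12.4 571.7  27.3 577.7  33.7] [567.5  25.2] [15. 30.] 40
scene 116 70 [553.4  10.3 575.5  21.5 579.9  34.8] [567.5  26. ] [14. 35.] 44
scene 124 71 [554.    9.9 576.4  20.5 580.1  34.2] [563.7  22.1] [16. 33.] 68
scene 132 86 [551.5  12.4 569.1  21.3 579.5  32.4] [563.4  22. ] [15. 32.] 66
scene 140 39 [559.1  14.6 569.5  21.8 573.3  28.1] [566.6  23.3] [ 9. 18.] 34
scene 148 44 [559.3  14.  569.9  20.8 572.9  27.6] [566.8  22.9] [ 8. 18.] 34
scene 156 43 [560.1  13.7 570.8  19.7 573.1  27. ] [567.4  22.1] [10. 17.] 27
scene 164 44 [558.3  14.5 570.2  20.5 572.8  27.4] [565.9  22.6] [ 6. 20.] 41
scene 172 47 [556.5  13.9 569.9  19.9 571.9  27.4] [565.5  22.3] [ 7. 20.] 43
scene 180 49 [558.2  13.3 569.5  19.3 572.4  26.6] [565.7  22.2] [ 7. 19.] 42
scene 188 67 [556.4  12.9 565.   20.  572.2  26.1] [563.2  19.6] [ 9. 19.] 64
```

View pics/w3.png

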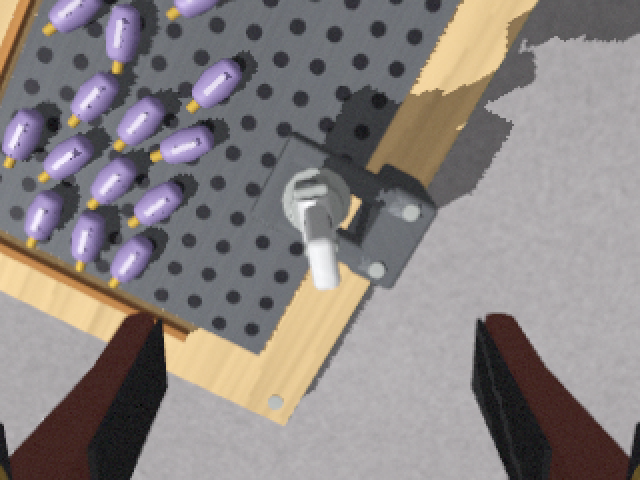

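The lever leans 2 to 3 mm towards yaw −112°, which is the tool's +y side. It leaned the same way relative to the bolt before the grip, so that is its folding direction. In the crop the blade runs from (315,200) to (325,280) and nothing is near it. I'll push from behind with the fingers closed.

>>> {"method": "jog_arm", "body": {
  "increments": [0, 0, -10.7, 0, 0, 0, 60, 0, 0, 0, 0, -18, 0, 0, 0, 0, 0, 0, -18, 0, 0, 0, 0, 0, 0, 0, 0, 0, 0, 0, 0, 0, 0, 0, 0, 0, 0, 0, 0, 0, 0, 0, 0, 0, 0, 0, 0, 0, 0, 0, 0, 0, 0, 0, 0, 0, 0, 0, 0, 0, 0, 0, 0, 0, 0, 0, 0, 0, 28, 0, 0, 0, 0, 0, 0, 29, 0, 0, 0, 0, 0, 0, 0, 0]
}}

```text
t: 15.18
ee_pos: [571.5, 54.0, 174.8]
orientation: [3.08, -0.611, -0.007]
ft_force: [-0.1, -0.2, 0.5]
width: 0.7
grasp_force: 0.0
```

```bash
python3 - <<'E'
from h import *
st();o,T=pose();p=np.array([562,21.8,129.5])
print("tool-frame of pivot",T[:3,:3].T@(p-T[:3,3]))
E
```

```text
t 15.18 pos [571.5  54.  174.8] yaw_y -112.4 q6 2.036 F [-0.05 -0.15  0.53] M [0.032 0.158 0.008] w 0.7 0.0
tool-frame of pivot [ 3.70704254 33.34664641 45.31374824]
```

>>> {"method": "jog_arm", "body": {
  "increments": [0, 0, 0, 3.6, 0, -3, 0, 0, 0, 0, 0, 7, 0, 0, 0, 0, 0, 0, 7, 0, 0, 0, 0, 0, 0, 5, 0, 0, 0, 0, 0, 0, 5, 0, 0, 0, 0, 0, 0, 0, 0, 0]
}}

```text
t: 15.92
ee_pos: [567.2, 30.3, 179.7]
orientation: [3.081, -0.612, -0.0]
ft_force: [-0.7, 0.4, -0.1]
width: 0.2
grasp_force: 0.0
```

```bash
python3 - <<'E'
from h import *
st();o,T=pose();p=np.array([562,21.8,129.5])
print("tool-frame of pivot",T[:3,:3].T@(p-T[:3,3]));print("F tool",T[:3,:3].T@o["ft_force"])
E
```

```text
t 15.93 pos [567.2  30.3 179.7] yaw_y -112.5 q6 1.995 F [-0.67  0.4  -0.07] M [0.004 0.157 0.017] w 0.2 0.0
tool-frame of pivot [-1.52936403  9.79503125 50.15625268]
F tool [-0.77420211 -0.10836789  0.06574826]
```

>>> {"method": "jog_arm", "body": {
  "increments": [0, 0, 0, -1.4, 2, 0, 0, 0, 0, 0, 0, 2, 0, 0, 0, 0, 0, 0, 2, 0, 0, 0, 0, 0, 0, 2, 0, 0, 0, 0, 0, 0, 0, 0, 0]
}}

```text
t: 16.55
ee_pos: [563.0, 23.7, 179.6]
orientation: [3.081, -0.612, -0.0]
ft_force: [0.5, -0.0, 0.0]
width: 0.6
grasp_force: 0.0
```

```bash
cat >> h.py <<'E'
def pv():
    o,T=pose();p=np.array([562,21.8,129.5]);print("t",round(o["t"],2),"piv",np.round(T[:3,:3].T@(p-T[:3,3]),1),"Ftool",np.round(T[:3,:3].T@o["ft_force"],1),"Mz",round(o["moment"][2],3))
E
python3 -c "
from h import *
pv()"
```

```text
t 16.55 piv [-0.2  2.1 50.1] Ftool [ 0.5 -0.2 -0. ] Mz -0.02
```

```bash
python3 - <<'E'
from h import *
im=get_image("scene");a=im["pixels"][120:280,260:470]
cv2.imwrite("pics/s2.png",cv2.resize(a,None,fx=3.4,fy=3.4,interpolation=cv2.INTER_CUBIC))
E
```

```text
(no output)
```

View pics/s2.png

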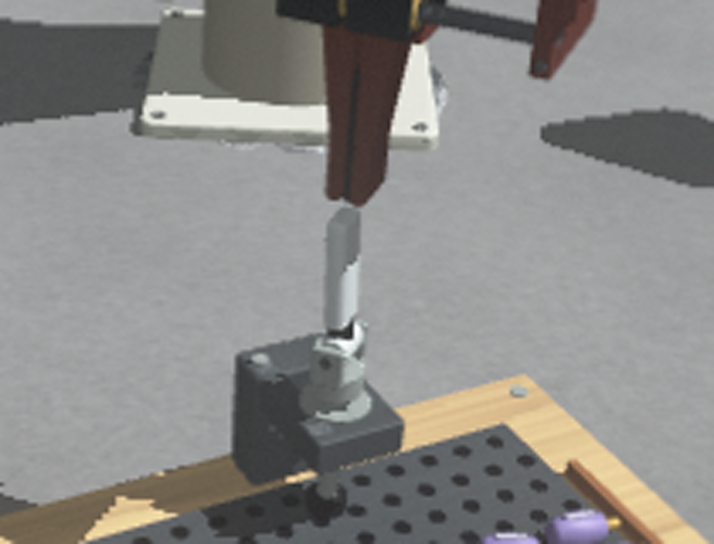

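The fingertips at (355,200) seem to end just above the lever's top at (345,208). I'll measure both.

```bash
python3 - <<'E'
from h import *
st()
im=get_image("scene");C=cloud(im)
for u,v in((364,172),(364,176),(366,177),(362,180),(361,183),(361,188),(361,195),(360,205),(360,215),(359,221)): print(u,v,np.round(C[v,u],1))
Ti=np.linalg.inv(im["cam_to_world"])
for P in((563,23.7,179.7),(561,19.5,195),(561,19.5,180),(562,22,129)):
    q=Ti@np.r_[P,1];x,y=q[0]/-q[2],-q[1]/-q[2];s=1+im["k1"]*(x*x+y*y);print(P,round(x*s*im["fx"]+im["cx"],1),round(y*s*im["fy"]+im["cy"],1))
E
```

```text
t 16.6 pos [563.   23.7 179.6] yaw_y -112.4 q6 1.984 F [-0.28 -0.08 -0.52] M [0.076 0.136 0.022] w 0.2 0.0
364 172 [575.   22.2 218.4]
364 176 [574.1  22.7 211.7]
366 177 [578.   25.4 212.3]
362 180 [194.9  41.9  -1.3]
361 183 [562.3  20.  193.8]
361 188 [573.   20.  191.6]
361 195 [570.6  21.  178.6]
360 205 [571.3  20.8 161.9]
360 215 [572.   22.  144.9]
359 221 [572.3  21.3 134.3]
(563, 23.7, 179.7) 362.8 191.8
(561, 19.5, 195) 360.7 181.8
(561, 19.5, 180) 359.9 190.8
(562, 22, 129) 359.1 220.1
```

```bash
python3 - <<'E'
from h import *
im=get_image("wrist");C=cloud(im,np.array(im["tool_from_camera"]))
f=C.reshape(-1,3);m=(abs(f[:,0])<18)&(abs(f[:,1])<40)&(f[:,2]>-100)&(f[:,2]<40)
q=f[m]
for a in range(-100,40,6):
    s=q[(q[:,2]>=a)&(q[:,2]<a+6)]
    if len(s)>2: print(a,len(s),np.round(np.percentile(s,[3,50,97],axis=0)[:,:2].ravel(),1))
cv2.imwrite("pics/w4.png",im["pixels"][120:420,120:520].repeat(2,0).repeat(2,1))
E
```

```text
-94 14 [11.1 -1.3 11.4  2.8 12.   3.1]
-88 176 [ 1.4 -1.3  8.8  1.4 11.7  3.2]
-82 277 [  9.4 -10.4  11.3   1.5  12.   12.3]
-76 509 [  9.6 -10.2  11.3   0.4  12.   12. ]
-70 410 [ 9.8 -9.4 11.4  1.5 12.1 11.1]
-64 338 [ 9.8 -8.7 11.4  1.6 12.  10.5]
-58 270 [ 9.8 -7.9 11.4  0.3 12.   9.8]
-52 313 [-7.8 -7.5 11.3  1.2 12.1  9.5]
-46 210 [ 6.7 -7.5 11.2  0.8 11.9  9.4]
-40 186 [ 9.4 -7.5 11.1  0.8 11.6  9.6]
-34 190 [ 6.6 -7.2 11.1  1.3 11.6  9.2]
-28 17 [10.  -6.1 11.1  0.3 11.2  8.1]
-16 147 [4.  0.8 7.  4.6 8.5 9.9]
-10 74 [1.9 0.2 8.2 4.2 8.7 9.3]
-4 65 [5.9 0.2 8.2 4.2 8.9 9. ]
2 74 [-3.4 -0.4  8.2  3.2  8.9  8.4]
8 57 [ 6.  -0.4  8.2  3.9  8.9  8.8]
14 49 [ 5.6 -0.5  8.2  2.7  8.8  8.1]
20 64 [-7.4 -1.2  7.8  1.1  8.8  8. ]
26 41 [ 6.1 -1.2  8.2  2.8  8.8  7.5]
32 43 [-3.5 -2.7  7.9  1.5  8.9  6.9]
```

View pics/w4.png

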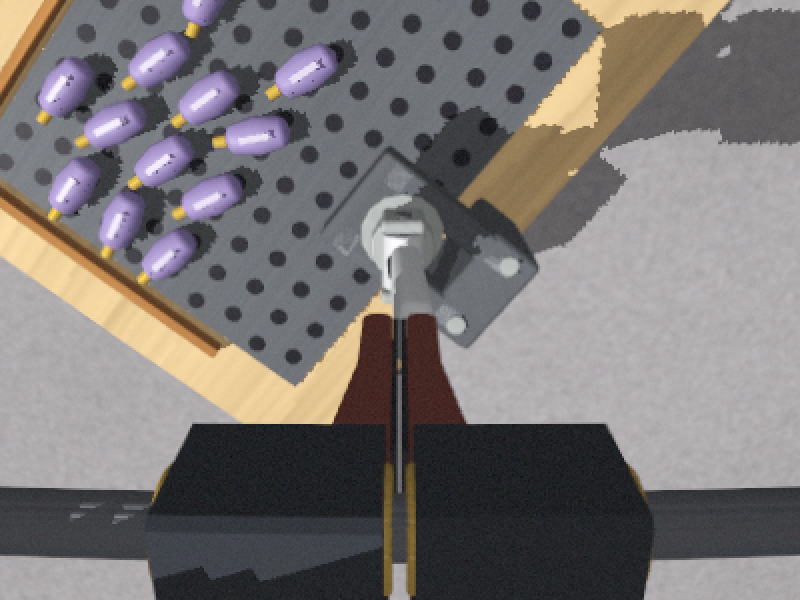

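The closed fingers really end about 27 mm above the reported TCP (tips at (375,320) and (425,320) here), so they are hovering 10 mm over the blade's top. I'll back off, descend and push again.

>>> {"method": "jog_arm", "body": {
  "increments": [0, 0, 0, 0, -12, -2, 0, 0, 0, 0, 0, -12, 0, 0, 0, 0, 0, 0, 0, 14, 0, 0, 0, 0, 0, 0, 15, 0, 0, 0, 0, 0, 5, 0, 0, 0, 0, 0, 0, 5, 0, 0, 0, 0, 0, 0, 5, 0, 0, 0, 0, 0, 0, 5, 0, 0, 0, 0, 0, 0, 0, 0, 0]
}}

```text
t: 17.82
ee_pos: [564.7, 27.4, 152.9]
orientation: [-3.081, 0.612, -0.001]
ft_force: [0.4, 2.5, -1.7]
width: 0.6
grasp_force: 1.4
```

```bash
python3 -c "
from h import *
pv()"
```

```text
t 17.82 piv [-0.4  6.2 23.4] Ftool [-0.5 -2.4  1.7] Mz -0.02
```

>>> {"method": "jog_arm", "body": {
  "increments": [0, 0, 0, 0, 4.5, 0.4, 0, 0, 0, 0, 0, 4.5, 0.8, 0, 0, 0, 0, 0, 4.5, 1.4, 0, 0, 0, 0, 0, 4.5, 2, 0, 0, 0, 0, 0, 0, 0, 0]
}}

```text
t: 18.45
ee_pos: [557.8, 10.7, 148.4]
orientation: [-3.081, 0.612, -0.001]
ft_force: [0.3, 2.6, 2.5]
width: 0.4
grasp_force: 1.7
```

```bash
python3 -c "
from h import *
pv()"
```

```text
t 18.45 piv [ -0.4 -11.9  18.9] Ftool [-0.7 -2.5 -2.5] Mz 0.055
```

>>> {"method": "jog_arm", "body": {
  "increments": [0, 0, 0, 0, 4.5, 2.2, 0, 0, 0, 0, 0, 4.5, 2.8, 0, 0, 0, 0, 0, 4.3, 3.4, 0, 0, 0, 0, 0, 4, 4, 0, 0, 0, 0, 0, 3, 4.5, 0, 0, 0, 0, 0, 0, 0, 0]
}}

```text
t: 19.2
ee_pos: [549.5, -9.1, 130.9]
orientation: [3.08, -0.611, -0.001]
ft_force: [0.7, 0.2, 3.1]
width: 0.2
grasp_force: 1.2
```

```bash
python3 -c "
from h import *
pv()"
```

```text
t 19.2 piv [ -0.2 -33.3   1.4] Ftool [ 0.6 -0.4 -3.1] Mz 0.042
```

>>> {"method": "jog_arm", "body": {
  "increments": [0, 0, 0, 0, 2.5, 4.5, 0, 0, 0, 0, 0, 2, 4.5, 0, 0, 0, 0, 0, 1.5, 4, 0, 0, 0, 0, 0, 1, 4, 0, 0, 0, 0, 0, 0.5, 3, 0, 0, 0, 0, 0, 0, 0, 0]
}}

```text
t: 19.95
ee_pos: [546.6, -16.2, 110.9]
orientation: [3.08, -0.61, -0.001]
ft_force: [0.8, -2.7, 3.4]
width: 0.7
grasp_force: 1.8
```

```bash
python3 -c "
from h import *
pv()"
```

```text
t 19.95 piv [ -0.3 -41.  -18.7] Ftool [ 1.8  2.2 -3.4] Mz 0.017
```

Tip is about 8 mm above the pivot level, so I'll press on to the stop in small steps.

>>> {"method": "jog_arm", "body": {
  "increments": [0, 0, 0, 0, 0, 1.5, 0, 0, 0, 0, 0, 0, 1, 0, 0, 0, 0, 0, 0, 1, 0, 0, 0, 0, 0, 0, 0, 0]
}}

```text
t: 20.45
ee_pos: [546.6, -16.0, 107.6]
orientation: [3.08, -0.61, -0.001]
ft_force: [-1.7, -4.2, 5.2]
width: 0.3
grasp_force: 2.7
```

```bash
python3 - <<'E'
from h import *
pv();C=cloud(get_image("scene")).reshape(-1,3);d=C-[562,21.8,0]
u=np.array([-.38,-.925]);s=d[:,:2]@u;l=d[:,:2]@[-u[1],u[0]]
for a in range(15,75,6):
    k=(s>a)&(s<a+6)&(abs(l)<9)&(C[:,2]>100)&(C[:,2]<150)
    if k.sum()>2: print(a,k.sum(),np.round(np.percentile(C[k,2],[10,50,90]),1))
E
```

```text
t 20.45 piv [ -0.2 -40.8 -22. ] Ftool [ 0.1  4.5 -5.2] Mz 0.047
15 27 [131.9 133.5 134.2]
21 29 [129.4 133.2 134.3]
27 57 [132.7 137.7 147.5]
33 5 [131.5 132.7 134.4]
39 3 [126.9 130.3 130.4]
45 3 [127.1 129.5 130.2]
51 8 [132.  134.7 135.5]
57 24 [133.2 134.6 135.3]
63 6 [128.8 133.6 135. ]
```

>>> {"method": "jog_arm", "body": {
  "increments": [0, 0, 0, 0, -0.5, 1, 0, 0, 0, 0, 0, 0, 1, 0, 0, 0, 0, 0, 0, 0, 0]
}}

```text
t: 20.88
ee_pos: [546.9, -15.8, 106.3]
orientation: [3.08, -0.61, -0.0]
ft_force: [-3.4, -6.4, 13.0]
width: 0.3
grasp_force: 6.3
```

```bash
python3 -c "
from h import *
pv()"
```

```text
t 20.88 piv [ -0.4 -40.5 -23.3] Ftool [ -0.8   7.2 -13. ] Mz -0.001
```

>>> {"method": "jog_arm", "body": {
  "increments": [0, 0, 0, 0, -0.5, 1, 0, 0, 0, 0, 0, 0, 0, 0]
}}

```text
t: 21.12
ee_pos: [547.0, -15.9, 105.8]
orientation: [3.079, -0.609, -0.0]
ft_force: [-7.0, -9.1, 18.6]
width: 0.2
grasp_force: 9.0
```

```bash
python3 -c "
from h import *
pv()"
```

```text
t 21.12 piv [ -0.5 -40.5 -23.8] Ftool [ -3.   11.1 -18.5] Mz 0.005
```

>>> {"method": "jog_arm", "body": {
  "increments": [0, 0, 0, 0, 0, -10, 0, 0, 0, 0, 0, 0, -40, 0, 0, 0, 0, 0, 0, -50, 0, 0, 0, 0, 0, -50, -20, 0, 0, 0, 0, 0, -50, 0, 0, 0, 0, 0, 0, 0, 0, 0]
}}

```text
t: 21.88
ee_pos: [586.2, 80.9, 224.5]
orientation: [-3.082, 0.606, -0.001]
ft_force: [0.4, 0.3, -1.0]
width: 0.3
grasp_force: 0.0
```

```bash
python3 - <<'E'
from h import *
pv();im=get_image("scene");C=cloud(im).reshape(-1,3);d=C-[562,21.8,0]
o,T,iw,W=wcloud();dw=W.reshape(-1,3)
u=np.array([-.38,-.925])
for n,Q in(("scene",C),("wrist",dw)):
  d=Q-[562,21.8,0];s=d[:,:2]@u;l=d[:,:2]@[-u[1],u[0]]
  k=(s>14)&(s<64)&(abs(l)<8)&(Q[:,2]>120)&(Q[:,2]<150)
  if k.sum()>10: print(n,k.sum(),np.polyfit(s[k],Q[k,2],1),np.median(Q[k,2]))
for t in["plate","pot_small","pot_large","scraper"]:
    for c in["scene","top"]:
        if c=="top": get_image("top")
        print(t,c,[(np.round(r["centre"],1).tolist(),round(r["p"],2)) for r in models.look_for(t,c)[:1]])
a=im["pixels"][160:400,180:530];cv2.imwrite("pics/s3.png",cv2.resize(a,None,fx=2.2,fy=2.2))
E
```

```text
t 21.88 piv [-0.1 63.9 94.9] Ftool [ 0.3 -0.5  1. ] Mz 0.047
scene 187 [1.83733867e-02 1.32423888e+02] 133.4057088985213
wrist 1095 [1.75148906e-02 1.33348989e+02] 134.03875249712502
plate scene [([647.0, 55.8, 36.2], 0.8)]
plate top [([654.2, 24.9, 35.5], 0.72)]
pot_small scene [([729.6, -89.6, 68.2], 0.57)]
pot_small top [([714.7, -88.8, 72.7], 0.84)]
pot_large scene [([808.9, -45.2, 76.0], 0.84)]
pot_large top [([789.7, -43.2, 78.7], 0.77)]
scraper scene [([771.0, -124.8, 33.1], 0.93)]
scraper top [([760.9, -134.9, 30.7], 0.82)]
```

View pics/s3.png

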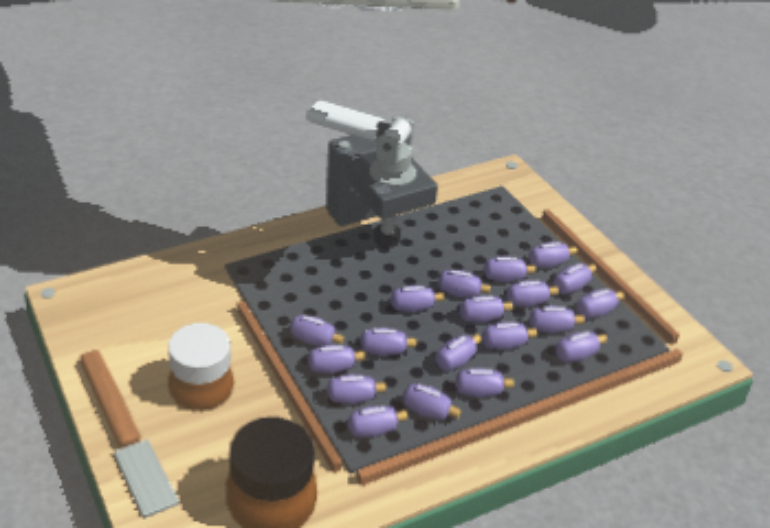

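The lever lies flat, from (320,110) to (390,130). Its slope is 0.018 rad, so it is on its 1.55 stop. The foot is on the plate at (387,238), and the pots, scraper and plate have not moved. Handing in.

```bash
python3 -c "
from workcell import job
print(job.close_job())"
```

```text
the job is handed in; nothing more can be done
None
```

The job is handed in: I tightened the bolt to about 0.29 N m (firmly snug), then folded the lever flat to its stop, and the last pictures show the plate, pots and scraper where they started.

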